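# Put the lid on the wedge canister in the framing shop

### The arm

A 6-joint arm with a two-finger parallel gripper is mounted at the origin on the work surface. World frame = base frame: x ahead of the robot, y to its left, z up, the work surface at z = 0. Lengths are in m, angles in degrees, forces in N, time in s.
With the tool pointing down it reaches from about 0.3 to 0.75 m from the base axis. Payload 8.5 kg.
Tool frame: the origin (TCP) lies midway between the tips of the shut fingers; the grasp point (between the pads) lies grasp_offset behind it (grasp_offset is the distance from the TCP to the grasp point, in m); z points along the fingers, y is the line along which they close (so a half turn about z gives the same grasp; the last joint's range is limited). The gripper opens to 85 mm and grips with 20 to 120 N. Pads are 22 mm wide; open, the fingers measure 114 mm over their backs; the gripper's body (76 mm by 85 mm) begins 54 mm behind the grasp point. The pads swing forward as they close: fully open they stand 13 mm farther back than shut.
Start: joints at [52.867, 21.807, 74.336, -0, 83.858, -12.336], TCP at [0.231, 0.499, 0.231] pointing down, gripper open.
Joint ranges: [-178.18, 178.18], [-50.72, 133.34], [12.68, 142.11], [-81.47, 261.47], [9.98, 163.14], [-165.26, 165.26]. Speed limits (degrees/s): [136.94, 136.94, 180, 180, 180, 180].

### API

Orientations are given as a 3x3 rotation matrix whose columns are the frame's x, y, z axes.
In Python, from rig import observe, get_image, camera_params, close_job, grasp_offset gives the robot as it stands.
- The arm moves only by the shell command python3 -m handwheel 'ROWS' [OPENING] [FORCE]. ROWS is JSON, a list of rows, each a list of 2 entries, a list of its own where there are three numbers: the shift along the tool's x, y, z as a fraction of full scale, then the turn, a rotation vector about the tool's x, y, z as a fraction of full scale. In form: [[[dx, dy, dz], [ax, ay, az]], ...]. A call has 1 to 10 rows; each row is the pose to reach, as a shift and turn from the pose commanded when the call began, along the tool's axes at that moment, turning the shorter way round; what a row does not reach only later rows make up. Full scale, the value 1, is 0.5 m for a shift and pi rad for a turn. A row lasts 1/10 s, in which the tool goes at most 50 mm and 8.59 degrees, less where a joint would pass 70% of its speed; a pose out of reach is approached as far as the arm can. A call with a number of a shift or a turn outside -1 to 1 is refused whole. A call with a gripper value outside its range is refused whole. OPENING is the opening, from 0 (shut) to 1 (fully open), set as the call begins (- or left out, the last holds). The fingers move at their own pace and stop on an object; FORCE is the grip in N (left out, the last holds). Time passes only in rows, so rows that repeat a pose let the fingers close. It gives the time, the measured TCP pose, the force, the opening and the grip force at its end, in the units of the state.
- observe(): the state, without advancing time (a new reading comes with each control period).
- get_image(name): name is "scene" or "top" or "wrist"; returns (picture, depth): 480x640x3 uint8, red, green, blue; 480x640 float32, m along the optical axis (not along the pixel's ray), 0 where there is no reading.
- camera_params(name): a dict with "K" (3x3 intrinsics, pixels), "k1" (the pictures are not rectified: a ray, as slopes to the right and down, at radius r is drawn at 1 + k1 r^2 times it, then the intrinsics apply), "R" (3x3) and "t" (3): a world point X has camera coordinates R X + t. Camera axes: x right, y down, z forward; pixel columns grow to the right and rows downward; lengths in m; the calibration is good to about 2 mm. A picture is of the moment at which its call begins: read the wrist's pose just before it. camera_params takes no time and is no camera call; for the wrist camera it gives the pose at the moment of the call.
- close_job(): hands the job in; it is judged then, once.
The state is a dict: "time_s": time; "q": joint angles; "qvel": joint speeds; "joint_efforts": joint torques, N m; "position": TCP position; "tool_rot": TCP orientation; "ft_force": force on the tool from outside, world axes, zero at the start; "wrist_torque": the same for the moment, N m; "grip_width": finger opening in m; "gripper_force": force on a finger pad.
Only numpy, scipy, OpenCV 4.12 (cv2) and the standard library are available. Lean on these libraries where they do the work, as an engineer would, in place of code of your own. Each camera call takes 0.05 s, during which the arm holds its last target. There are 200 camera calls.

### The job

Close the big open steel canister of stretcher wedges: draw the keeper pin out of the sloping lid rest and hang it upright by its collar in the notched bracket at the rest's side, let go of it, and then take the lid off the rest and set it gently on the canister, fully down and level. Leave the canister standing where it is and do not disturb the other things on the bench.

Things in the scene. Friction and masses are not known exactly. Their poses are not given: they have to be found in the camera images.
- rest: the fixed lid rest: a plywood board 150 mm wide, sloping 30 degrees, uphill towards its own +x; two studs at the low edge stop the lid; a bored block at the high edge; a steel bracket at its +y side. Whole: x -85 to +115, y -75 to +160 mm, up to 130 mm tall without the pin. Origin on the bench, z up
- bore (a point): centre of the mouth of the 15 mm through bore, on the top of the block (block 45 mm thick along the bore); the bore runs square to the sloping board, i.e. its axis points up along (-0.5, 0, 0.866) in the axes of the rest; axes as the rest. It lies 61 mm to +x of the rest's origin and 115 mm above the bench
- notch (a point): where the pin's axis belongs in the notch of the level bracket plate (50 x 60 x 8 mm), on the plate's top face, 105 mm above the bench and 120 mm to +y of the rest's origin. The notch is 20 mm wide, runs along x of the rest, open towards -x (from x = -20 to +8 mm of this point), free below but for an upright at x over 22 mm. Axes as the rest
- pin: steel keeper pin, 102 mm long: shaft 12 mm in diameter and 52 mm long below the collar, collar 48 mm in diameter and 5 mm thick, round grip 20 mm in diameter and 45 mm long above the collar. Origin: centre of the collar's underside; z along the pin towards the grip. It starts in the bore, collar on the block and 7 mm over the lid's edge, which it holds down
- lid: round steel lid 124 mm across and 5 mm thick, with a round black knob 24 to 26 mm in diameter on top, from 5 to 45 mm above the disc's underside, and below it a centring boss 100 mm across, tapering to 92 mm, 8 mm deep. Origin: centre of the disc's underside, z towards the knob. It starts lying on the sloping board
- canister: the big open steel canister, 116 mm across, 100 mm tall, wall 4 mm (mouth 108 mm), loose, about 0.9 kg, wooden wedges at the bottom. Origin: centre of its underside, z up. The two tall bottles stand close by on either side of it
- rim (a point): centre of the canister's mouth, at the height of the rim (100 mm above its underside)
- spray: white plastic spray bottle with a grey trigger head, 62 mm in diameter, 226 mm tall (head reaches 40 mm to -x of its axis). Bystander, loose, to be left alone. Origin: at the middle of its underside
- varnish: amber glass bottle, 60 mm in diameter, 235 mm tall. Bystander, loose, to be left alone. Origin: at the middle of its underside
- small_tin: open steel tin, 84 mm across, 85 mm tall: too small for the lid, not the one to close. Bystander, loose, to be left alone. Origin: at the middle of its underside
- mug: white mug of pencils, 72 mm across, 175 mm tall with its pencils. Bystander, loose, to be left alone. Origin: at the middle of its underside
- corner: L-shaped dark offcut of picture frame, about 110 x 95 mm, 22 mm tall. Bystander, loose, to be left alone. Origin: on its underside
- tape: roll of brown tape lying flat, 90 mm across, 45 mm tall. Bystander, loose, to be left alone. Origin: at the middle of its underside
- hammer: hammer lying flat, about 300 mm long. Bystander, loose, to be left alone. Origin: on its underside
Not all that is in view belongs to the job. What is shaped like the canister but green is not meant. What is shaped like the lid but green is not meant.

How it is judged:
By the outcome, as a careful person would: the job done as asked, in the order asked, and still so for the second after the job is handed in, with the robot touching nothing.
It also fails if it takes over 64 s, if anything falls off the work surface, if the arm or the gripper's body presses on something with over 40 N, if the wrist force passes 120 N, or if a joint passes its speed limit or range.

## Working session

There is one attempt and no reset: what is moved stays moved. The work goes in short steps, Python scripts to look and compute and a shell command to move; the robot and the scene stay as the last step left them, time stands still between calls to the robot, and variables do not carry over. Pictures are saved under pics/ and viewed, at most 10 in all, crops included, and the job is handed in when it is done.

```bash
ls; mkdir -p pics; python3 - <<'E'
from rig import *
import cv2,numpy as np
o=observe();print({k:np.round(v,3).tolist() for k,v in o.items()}, grasp_offset)
for n in ("scene","top","wrist"):
    p=camera_params(n);print(n,np.round(p["K"],1).tolist(),p["k1"],np.round(p["R"],3).tolist(),np.round(p["t"],3).tolist())
for n in ("scene","top"):
    im,d=get_image(n);cv2.imwrite(f"pics/{n}0.png",im[:,:,::-1]);np.savez(f"{n}0.npz",im=im,d=d)
E
```

```text
pics
{'time_s': 0.0, 'q': [52.868, 21.844, 74.383, 0.001, 83.857, -12.335], 'qvel': [0.029, -0.071, -0.013, 0.049, -0.043, -0.047], 'joint_efforts': [-0.001, -44.847, -23.128, -0.0, 0.005, -0.0], 'position': [0.231, 0.499, 0.231], 'tool_rot': [[-0.908, 0.419, -0.001], [0.419, 0.908, -0.001], [0.0, -0.001, -1.0]], 'ft_force': [0.233, 0.549, 0.254], 'wrist_torque': [0.018, 0.011, 0.011], 'gripper_force': 0.0, 'grip_width': 0.085} 0.0187
scene [[456.9, 0.0, 320.4], [0.0, 456.9, 236.5], [0.0, 0.0, 1.0]] -0.024618123576524886 [[0.881, 0.473, 0.015], [0.366, -0.659, -0.657], [-0.301, 0.584, -0.754]] [-0.475, -0.137, 1.167]
top [[523.6, 0.0, 326.2], [0.0, 523.6, 240.5], [0.0, 0.0, 1.0]] -0.14983051046466056 [[0.013, -1.0, 0.023], [-0.985, -0.017, -0.174], [0.175, -0.02, -0.984]] [-0.035, 0.57, 1.058]
wrist [[337.9, 0.0, 315.8], [0.0, 337.9, 239.9], [0.0, 0.0, 1.0]] -0.03812069746888528 [[0.419, 0.908, -0.001], [0.868, -0.4, 0.293], [0.265, -0.124, -0.956]] [-0.549, -0.038, 0.379]
```

View pics/scene0.png

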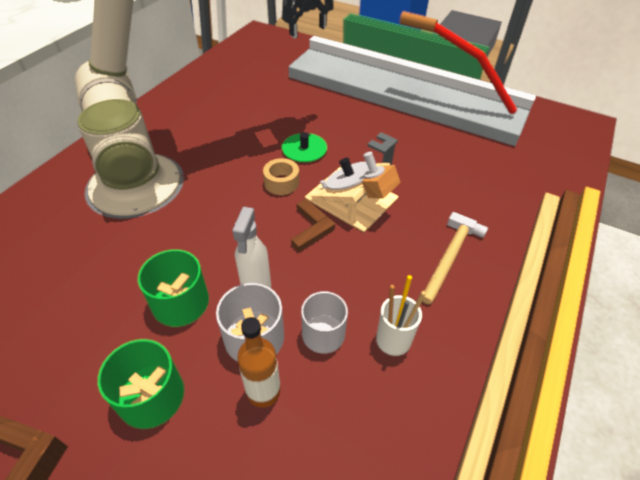

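View pics/top0.png

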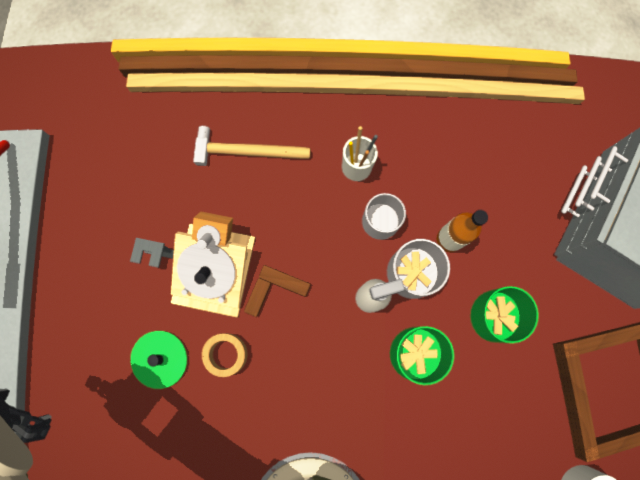

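The scene and top views show these candidates:
- **Canister (top view):** steel big at (418,268), steel small tin at (384,216), green at (423,355) and (505,315). The big steel one with wedges, between the spray (375,293) and the varnish (460,228), fits.
- **Lid (top view):** steel on the rest at (207,270), green on the bench at (158,360). The steel one on the rest fits.

I'll confirm both in a crop and measure them.

```bash
cat > h.py <<'E'
import numpy as np,cv2
from rig import *
def norm(p,uv):
    uv=np.asarray(uv,float).reshape(-1,1,2)
    return cv2.undistortPoints(uv,p["K"],np.array([p["k1"],0,0,0,0.]),).reshape(-1,2)
def ray(p,uv):
    R=np.array(p["R"]);t=np.array(p["t"]);n=norm(p,uv)
    return -R.T@t, np.c_[n,np.ones(len(n))]@R
def onz(p,uv,z):
    c,d=ray(p,uv);return c+d*((z-c[2])/d[:,2])[:,None]
def cloud(p,depth):
    v,u=np.mgrid[:480,:640];c,d=ray(p,np.c_[u.ravel(),v.ravel()])
    X=(c+d*depth.reshape(-1,1)).reshape(480,640,3);X[depth<=0]=np.nan;return X
def proj(p,X):
    X=np.atleast_2d(X)@np.array(p["R"]).T+p["t"];n=X[:,:2]/X[:,2:];n=n*(1+p["k1"]*(n**2).sum(1))[:,None]
    return n@np.array(p["K"])[:2,:2].T+np.array(p["K"])[:2,2]
def circ(P):
    A=np.c_[2*P,np.ones(len(P))];s=np.linalg.lstsq(A,(P**2).sum(1),rcond=None)[0]
    return s[:2],np.sqrt(s[2]+s[:2]@s[:2])
E
python3 - <<'E'
from h import *
T=np.load("top0.npz");im=T["im"];p=camera_params("top");X=cloud(p,T["d"])
hsv=cv2.cvtColor(im,cv2.COLOR_RGB2HSV)
# canister rim: points near 0.1
def box(u0,u1,v0,v1,z0,z1):
    S=X[v0:v1,u0:u1];H=hsv[v0:v1,u0:u1];m=(S[...,2]>z0)&(S[...,2]<z1);return S[m],H[m]
print("bench z",np.nanmedian(X[330:400,260:380,2]))
S,H=box(385,452,235,300,.092,.108);S=S[H[:,1]<80]
c,r=circ(S[:,:2]);
for _ in range(5):
    e=np.hypot(*(S[:,:2]-c).T);k=(e>.050)&(e<.064);c,r=circ(S[k][:,:2])
print("rim",c,r,k.sum(),np.median(S[k][:,2]))
S,H=box(360,408,192,242,.077,.093);c,r=circ(S[:,:2]);print("tin",c,r)
for n,b in dict(bracket=(125,170,235,270,.098,.112)).items():
    S,H=box(*b);x=S[:,:2].astype(np.float32);print(n,cv2.minAreaRect(x),len(S),np.median(S[:,2]),x.mean(0))
# heights
S=X[185:320,125:260,2];print("rest max",np.nanmax(S))
# spray/varnish tops
for n,b in dict(spray=(345,410,270,315,.03,.3),varn=(435,492,205,255,.03,.3),varncap=(435,492,205,255,.2,.3),mug=(335,380,130,185,.03,.1)).items():
    S,H=box(*b);print(n,S.min(0).round(3),S.max(0).round(3))
# board plane : low-sat? yellow
m=np.zeros((480,640),bool);m[225:320,165:260]=1
by=m&(hsv[...,0]>15)&(hsv[...,0]<32)&(hsv[...,1]>60)&(X[...,2]>.01)
P=X[by];c0=P.mean(0);
for _ in range(3):
    c0=P.mean(0);n=np.linalg.svd(P-c0,full_matrices=False)[2][2];n*=np.sign(n[2]);P=P[np.abs((P-c0)@n)<.004]
print("board",n,len(P),"slope",np.degrees(np.arccos(n[2])),"yaw",np.degrees(np.arctan2(-n[1],-n[0])),P.min(0),P.max(0))
sub=lambda b,s:cv2.resize(im[b[2]:b[3],b[0]:b[1]],None,fx=s,fy=s,interpolation=cv2.INTER_CUBIC)
q=camera_params("scene");s=np.load("scene0.npz")["im"]
a=sub((120,260,200,330),2.8);b=sub((345,485,195,325),2.8)
im=s;c=sub((290,430,120,250),2.8);d=sub((190,330,190,320),2.8)
cv2.imwrite("pics/crop.png",cv2.resize(np.vstack([np.hstack([a,b]),np.hstack([c,d])])[:,:,::-1],(640,594)))
E
```

```text
bench z -0.0001814950051717279
rim [ 0.5103344  -0.21854656] 0.05589663761860992 384 0.09919277477502209
tin [ 0.62491555 -0.14727823] 0.039871571422224465
bracket ((0.5303208827972412, 0.3384101390838623), (0.0624125599861145, 0.05088192597031593), 79.93628692626953) 615 0.10483082720805958 [0.53214467 0.3374753 ]
rest max 0.16496047731903885
spray [ 0.421 -0.206  0.03 ] [ 0.512 -0.092  0.23 ]
varn [ 0.537 -0.331  0.032] [ 0.616 -0.247  0.239]
varncap [ 0.573 -0.316  0.2  ] [ 0.601 -0.288  0.239]
mug [ 0.715 -0.128  0.03 ] [ 0.785 -0.059  0.1  ]
board [-0.50552813  0.08057901  0.85903919] 1164 slope 30.791125751349366 yaw -9.056514542789905 [0.41131532 0.13732488 0.01002899] [0.57065539 0.30589235 0.09605863]
```

View pics/crop.png

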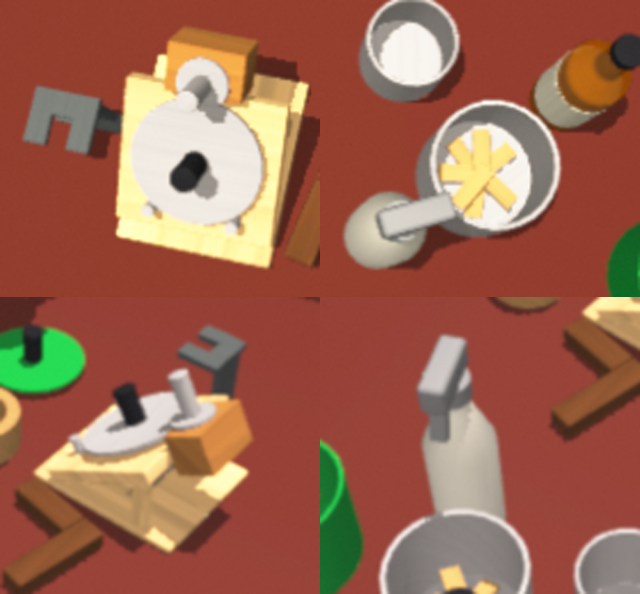

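The crop confirms the steel lid held by the pin on the rest (bracket to its left), and the steel wedge-filled canister between the spray and the varnish, with the spray's head pointing towards the canister. Next I refine the rest's pose and check clearances across both views.

```bash
python3 - <<'E'
from h import *
T=np.load("top0.npz");S=np.load("scene0.npz");p=camera_params("top");q=camera_params("scene")
X=cloud(p,T["d"]);Y=cloud(q,S["d"])
y=np.radians(-10.);xr=np.array([np.cos(y),np.sin(y),0]);yr=np.array([-xr[1],xr[0],0]);n=np.array([0,0,.866])-.5*xr
notch=np.array([.5254,.3393,.105]);O=notch-.12*yr;O[2]=0;bore=O+.061*xr+[0,0,.115]
lid=bore+ .0*n; down=-(.866*xr+np.array([0,0,.5]))*-1; s=np.array([0,0,.5])+.866*xr
print("bore",bore,"notch",notch,"grip top",bore+.05*n)
# black knob & grip tops from clouds
for nm,I,Z,r in(("top",T["im"],X,(slice(190,325),slice(165,260))),("scene",S["im"],Y,(slice(120,235),slice(300,402)))):
    im=I[r];C=Z[r];v=im.max(2)
    k=(v<60)&(C[...,2]>.07);P=C[k];print(nm,"knob",len(P),np.median(P,0),"maxalong",np.percentile((P-bore)@n,[2,50,98]),"s",np.percentile((P-bore)@s,[2,50,98]),"y",np.percentile((P-bore)@yr,[2,50,98]))
    h=(C-bore)@n;a=(C-bore)@s;b=(C-bore)@yr
    g=(h>.012)&(h<.06)&(abs(a)<.04)&(abs(b)<.04);print(" grip",g.sum(),"h",np.percentile(h[g],[2,98]),"s",np.percentile(a[g],[2,50,98]),"y",np.percentile(b[g],[2,50,98]))
    g=(h>.042)&(h<.06)&(abs(a)<.04)&(abs(b)<.04);print(" grip end",g.sum(),"s",a[g].mean(),"y",b[g].mean(),"h",np.median(h[g]))
    g=(h>.002)&(h<.009)&(abs(a)<.04)&(abs(b)<.04);print(" collar",g.sum(),"s",np.percentile(a[g],[2,98]),"y",np.percentile(b[g],[2,98]),"h",np.median(h[g]))
    lm=(im.min(2)>120)&(h>-.03)&(h<.015)&(a<-.025)&(a>-.15);P=C[lm];print(" lid h",np.median(h[lm]),"s",np.percentile(a[lm],[1,99]),"y",np.percentile(b[lm],[1,99]))
    # bracket
for nm,Z in(("top",X),("scene",Y)):
    D=Z-notch;a=D@xr;b=D@yr;k=(abs(D[...,2])<.004)&(abs(a)<.05)&(abs(b)<.05)
    print(nm,"plate",k.sum(),"x",np.percentile(a[k],[1,99]),"y",np.percentile(b[k],[1,99]))
    e=[(b[k&(abs(a-c)<.004)&(np.sign(b)==sg)]*sg).min() for c in(-.012,-.004) for sg in(-1,1)];print("  notch sides",e,"notch end",a[k&(abs(b)<.005)].min())
    rim=np.array([.5103,-.2185,.1])
    D=Z-rim;k=(Z[...,2]>.16)&(np.hypot(D[...,0],D[...,1])<.2)
    P=Z[k];v=P[P[:,1]<-.25];s_=P[(P[:,1]>-.25)]
    print("  varn top",v.min(0),v.max(0),"mindist",np.hypot(*(v-rim)[:,:2].T).min())
    d=np.hypot(*(s_-rim)[:,:2].T);i=np.argsort(d)[:200:20];print("  spray",s_.min(0),s_.max(0),"mindist",d[i][:5],s_[i][:3])
E
```

```text
bore [0.56463549 0.21053053 0.115     ] notch [0.5254 0.3393 0.105 ] grip top [0.5400153  0.21487174 0.1583    ]
top knob 157 [0.48570378 0.22090483 0.10613391] maxalong [0.00446158 0.03493446 0.04059589] s [-0.08557439 -0.07200502 -0.0673327 ] y [-0.01206102 -0.00259643  0.00776531]
 grip 162 h [0.01362239 0.05182684] s [-0.00794769  0.00418626  0.00977962] y [-0.01045062 -0.0027216   0.00852998]
 grip end 91 s 0.0006998054676834601 y -0.0010301866571958578 h 0.048770355290355956
 collar 287 s [-0.02131461  0.03053264] y [-0.03109396  0.02866545] h 0.00439865718672812
 lid h -0.0035000449743586813 s [-0.14860499 -0.02651306] y [-0.07302358  0.0729939 ]
scene knob 162 [0.49279272 0.21682758 0.09369985] maxalong [-0.02154338  0.01647491  0.03804585] s [-0.08189641 -0.07097347 -0.03934568] y [-0.01455441 -0.00650793  0.12672613]
 grip 156 h [0.01369773 0.05045672] s [-0.00652076  0.00416819  0.00958011] y [-0.01205723 -0.00638988  0.00454982]
 grip end 49 s 0.002182058290557738 y -0.004722443344958164 h 0.048044775957793426
 collar 126 s [-0.02262567  0.02222697] y [-0.0244288  0.02093
[... 682 characters left out ...]
0.15810695  0.22283154]
 [ 0.47040107 -0.14726911  0.22414192]]
scene plate 297 x [-0.01964828  0.03077661] y [-0.03247531  0.02961818]
  notch sides [np.float64(0.010394747097722182), np.float64(0.0073405586132450325), np.float64(0.012324814670598323), np.float64(0.007048262703964336)] notch end 0.008468817549832097
  varn top [ 0.56694943 -0.32434049  0.16001956] [ 0.60763965 -0.28407314  0.23667696] mindist 0.10036659177874754
  spray [ 0.43974902 -0.16470745  0.16008037] [ 0.47362087 -0.102368    0.22839901] mindist [0.06994934 0.07177729 0.07279793 0.07320114 0.07381887] [[ 0.46935989 -0.16178301  0.2240006 ]
 [ 0.46564374 -0.16230571  0.2096814 ]
 [ 0.46233776 -0.16373539  0.22207844]]
```

```bash
cat >> h.py <<'E'
from scipy.spatial.transform import Rotation as Ro
y_=np.radians(-10.);xr=np.array([np.cos(y_),np.sin(y_),0]);yr=np.array([-xr[1],xr[0],0]);n=np.array([0,0,.866])-.5*xr;s=np.array([0,0,.5])+.866*xr
bore=np.array([.5646,.2105,.115])-.0015*yr+.001*s;notch=np.array([.5254,.3393,.105])-.0007*yr;rim=np.array([.5103,-.2185,.1])
def Rz(y,z): y=y/np.linalg.norm(y);z=z/np.linalg.norm(z);return np.c_[np.cross(y,z),y,z]
Rt=Rz(yr,-n);Rv=Rz(yr,np.array([0,0,-1.]));a=np.radians(40);Rc=Rz(np.array([np.cos(a),np.sin(a),0]),np.array([0,0,-1.]))
def go(*poses):
    o=observe();R0=np.array(o["tool_rot"]);x0=np.array(o["position"])
    print("t",round(o["time_s"],2),"pos",x0.round(4),"F",np.round(o["ft_force"],1),"w",round(o["grip_width"],4),"gf",round(o["gripper_force"],1))
    for x,R in poses:
        print(((R0.T@(x-x0))/.5).round(4).tolist(),(Ro.from_matrix(R0.T@R).as_rotvec()/np.pi).round(4).tolist(),"mm",round(1e3*np.linalg.norm(x-x0)))
E
python3 -c "
from h import *
go((bore+.09*n,Rt),(bore+.013*n,Rt))"
```

```text
t 0.1 pos [0.2305 0.4991 0.2308] F [-0.5 -0.   0.7] w 0.0856 gf 0.0
[-0.7641, -0.269, 0.0748] [-0.0219, -0.1659, -0.0802] mm 407
[-0.8385, -0.2492, 0.2081] [-0.0219, -0.1659, -0.0802] mm 450
```

```bash
python3 -m handwheel '[[[-0.764,-0.269,0.075],[-0.0219,-0.166,-0.080]],[[-0.764,-0.269,0.075],[-0.0219,-0.166,-0.080]],[[-0.764,-0.269,0.075],[-0.0219,-0.166,-0.080]],[[-0.764,-0.269,0.075],[-0.0219,-0.166,-0.080]],[[-0.764,-0.269,0.075],[-0.0219,-0.166,-0.080]],[[-0.764,-0.269,0.075],[-0.0219,-0.166,-0.080]],[[-0.764,-0.269,0.075],[-0.0219,-0.166,-0.080]],[[-0.764,-0.269,0.075],[-0.0219,-0.166,-0.080]],[[-0.764,-0.269,0.075],[-0.0219,-0.166,-0.080]],[[-0.764,-0.269,0.075],[-0.0219,-0.166,-0.080]]]' 1 60
python3 -m handwheel '[[[0,0,0],[0,0,0]],[[0,0,0],[0,0,0]],[[0,0,0],[0,0,0]]]'
python3 - <<'E'
from h import *
go((bore+.09*n,Rt),(bore+.013*n,Rt))
p=camera_params("wrist");im,d=get_image("wrist")
for P in(bore+.05*n,bore+.005*n,notch):
    u=proj(p,P)[0].astype(int);cv2.circle(im,tuple(map(int,u)),4,(255,0,0),1)
cv2.imwrite("pics/w1.png",im[:,:,::-1])
E
```

```text
time_s: 1.1
position: [0.5215, 0.2156, 0.1932]
tool_rot: [[-0.852, 0.177, 0.492], [0.154, 0.984, -0.088], [-0.5, 0.001, -0.866]]
ft_force: [-0.3, -0.1, 0.1]
grip_width: 0.0854
gripper_force: 0.0
time_s: 1.4
position: [0.5203, 0.2181, 0.194]
tool_rot: [[-0.852, 0.172, 0.494], [0.15, 0.985, -0.085], [-0.501, 0.001, -0.865]]
ft_force: [-0.8, -0.3, 0.2]
grip_width: 0.0852
gripper_force: 0.0
t 1.4 pos [0.5203 0.2181 0.194 ] F [-0.8 -0.3  0.2] w 0.0852 gf 0.0
[-0.0009, -0.0026, 0.0018] [0.0006, 0.0004, 0.0002] mm 2
[-0.0007, -0.0029, 0.1558] [0.0006, 0.0004, 0.0002] mm 78
```

View pics/w1.png

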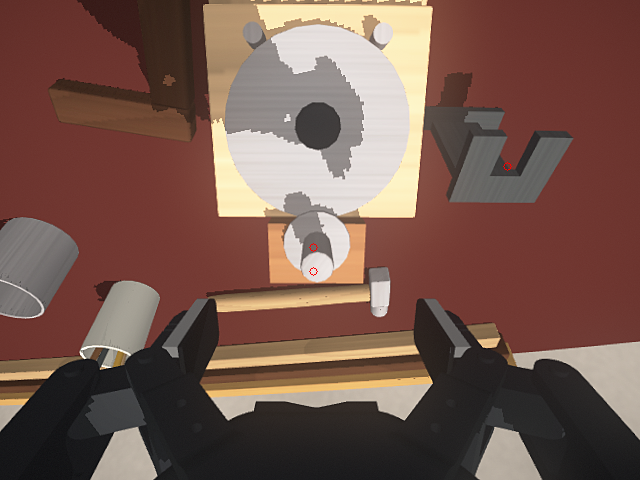

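The wrist view shows the grip's end at (317,265), about 2 mm from my mark at (313,271). The notch mark at (508,167) is in the notch. Descending along the bore axis to grasp.

```bash
sed -i 's/-.0015\*yr+.001\*s;/-.001*s;/' h.py
python3 -m handwheel '[[[0.003,0,0.03],[0,0,0]],[[0.003,0,0.07],[0,0,0]],[[0.003,0,0.11],[0,0,0]],[[0.003,0,0.14],[0,0,0]],[[0.003,0,0.155],[0,0,0]],[[0.003,0,0.155],[0,0,0]],[[0.003,0,0.155],[0,0,0]]]' 1 60
python3 -m handwheel '[[[0,0,0],[0,0,0]],[[0,0,0],[0,0,0]],[[0,0,0],[0,0,0]],[[0,0,0],[0,0,0]],[[0,0,0],[0,0,0]],[[0,0,0],[0,0,0]],[[0,0,0],[0,0,0]],[[0,0,0],[0,0,0]],[[0,0,0],[0,0,0]],[[0,0,0],[0,0,0]]]' 0 60
python3 -c "
from h import *
go((bore+.013*n,Rt))"
```

```text
time_s: 2.15
position: [0.558, 0.2107, 0.1265]
tool_rot: [[-0.852, 0.174, 0.494], [0.151, 0.985, -0.086], [-0.501, 0.002, -0.865]]
ft_force: [0.8, 0.6, 0.3]
grip_width: 0.0857
gripper_force: 0.0
time_s: 3.15
position: [0.5579, 0.2107, 0.1263]
tool_rot: [[-0.852, 0.174, 0.494], [0.151, 0.985, -0.086], [-0.501, 0.002, -0.865]]
ft_force: [-4.0, 1.0, 5.8]
grip_width: 0.0186
gripper_force: 58.4
t 3.15 pos [0.5579 0.2107 0.1263] F [-4.   1.   5.8] w 0.0186 gf 58.4
[0.0019, 0.002, 0.0002] [0.0003, 0.0005, -0.0004] mm 1
```

```bash
python3 -m handwheel '[[[0,0,-0.01],[0,0,0]],[[0,0,-0.025],[0,0,0]],[[0,0,-0.04],[0,0,0]],[[0,0,-0.06],[0,0,0]],[[0,0,-0.08],[0,0,0]],[[0,0,-0.1],[0,0,0]],[[0,0,-0.12],[0,0,0]],[[0,0,-0.14],[0,0,0]],[[0,0,-0.16],[0,0,0]],[[0,0,-0.17],[0,0,0]]]'
python3 -c "
from h import *
c=notch+[0,0,.013]-.002*xr
go((c+[0,0,.09]-.03*xr,Rv),(c+[0,0,.075],Rv))"
```

```text
time_s: 4.15
position: [0.5157, 0.218, 0.2006]
tool_rot: [[-0.852, 0.174, 0.494], [0.151, 0.985, -0.086], [-0.502, 0.002, -0.865]]
ft_force: [-0.7, -0.4, -1.5]
grip_width: 0.0187
gripper_force: 58.8
t 4.15 pos [0.5157 0.218  0.2006] F [-0.7 -0.4 -1.5] w 0.0187 gf 58.8
[0.0681, 0.2409, -0.0561] [0.0005, 0.1672, -0.0003] mm 128
[0.0313, 0.2409, -0.0] [0.0005, 0.1672, -0.0003] mm 121
```

```bash
python3 -m handwheel '[[[0,0,-0.06],[0,0,0]],[[0.068,0.241,-0.056],[0,0.167,0]],[[0.068,0.241,-0.056],[0,0.167,0]],[[0.068,0.241,-0.056],[0,0.167,0]],[[0.068,0.241,-0.056],[0,0.167,0]],[[0.068,0.241,-0.056],[0,0.167,0]],[[0.068,0.241,-0.056],[0,0.167,0]],[[0.068,0.241,-0.056],[0,0.167,0]],[[0.068,0.241,-0.056],[0,0.167,0]],[[0.068,0.241,-0.056],[0,0.167,0]]]'
python3 - <<'E'
from h import *
c=notch+[0,0,.013]-.002*xr
go((c+[0,0,.075],Rv),(c,Rv))
for nm in("top","scene"):
    p=camera_params(nm);im,d=get_image(nm);X=cloud(p,d);o=observe();x=np.array(o["position"])
    D=X-x;k=(np.hypot(D[...,0],D[...,1])<.012)&(D[...,2]<-.02)&(D[...,2]>-.075)
    P=X[k];print(nm,k.sum(),"shaft low z",P[:,2].min() if len(P) else 0)
    if nm=="scene":
        for z in(-.055,-.045,-.035,-.025):
            m=k&(abs(D[...,2]-z)<.005);print(z,m.sum(),((X[m]-x)@xr).mean(),((X[m]-x)@yr).mean())
        k=(np.hypot(D[...,0],D[...,1])<.03)&(abs(D[...,2]+.013)<.012);print("collar",np.percentile(D[k]@xr,[2,98]),np.percentile(D[k]@yr,[2,98]),np.percentile(D[k][:,2],[5,50,95]))
        u=proj(p,x)[0].astype(int);cv2.imwrite("pics/s2.png",cv2.resize(im[u[1]-80:u[1]+100,u[0]-100:u[0]+100,::-1],None,fx=3,fy=3))
E
```

```text
time_s: 5.15
position: [0.4939, 0.344, 0.2073]
tool_rot: [[-0.985, 0.174, 0.001], [0.174, 0.985, 0.001], [-0.001, 0.001, -1.0]]
ft_force: [0.4, 0.1, -1.1]
grip_width: 0.0185
gripper_force: 59.2
t 5.15 pos [0.4939 0.344  0.2073] F [ 0.4  0.1 -1.1] w 0.0185 gf 59.2
[-0.0596, 0.0004, 0.0287] [0.0005, 0.0003, -0.0002] mm 33
[-0.0595, 0.0001, 0.1787] [0.0005, 0.0003, -0.0002] mm 94
top 0 shaft low z 0
scene 68 shaft low z 0.14240265727628554
-0.055 19 -0.0003309717330284528 -0.004198022012461416
-0.045 15 0.0002680160983016544 -0.004594884787638935
-0.035 20 -0.000522067117499424 -0.004665762002071326
-0.025 11 0.0012892044840721406 -0.005117719803218643
collar [-0.02136843  0.02167663] [-0.02417809  0.01920315] [-0.01144169 -0.00838583 -0.00553204]
```

View pics/s2.png

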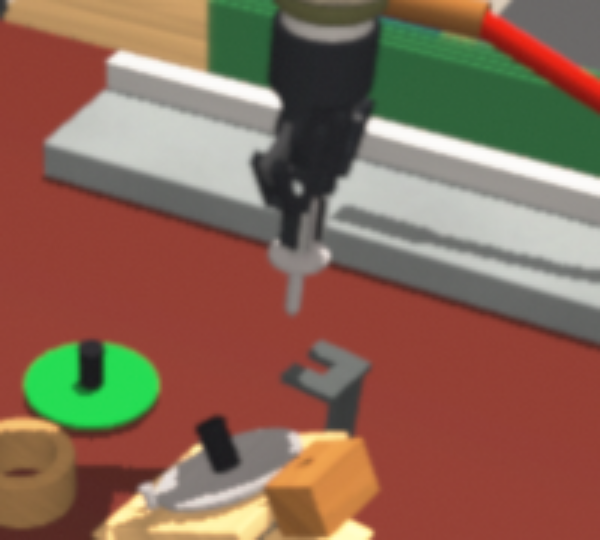

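The pin is upright in the gripper and the lid is still at the studs. Moving above the notch and lowering.

```bash
python3 -m handwheel '[[[-0.03,0,0.015],[0,0,0]],[[-0.06,0,0.029],[0,0,0]],[[-0.06,0,0.029],[0,0,0]],[[-0.06,0,0.06],[0,0,0]],[[-0.06,0,0.09],[0,0,0]],[[-0.06,0,0.12],[0,0,0]],[[-0.06,0,0.14],[0,0,0]],[[-0.06,0,0.16],[0,0,0]],[[-0.06,0,0.168],[0,0,0]],[[-0.06,0,0.168],[0,0,0]]]'
python3 -c "
from h import *
c=notch+[0,0,.013]-.002*xr
go((c,Rv))"
```

```text
time_s: 6.25
position: [0.5238, 0.3389, 0.1225]
tool_rot: [[-0.985, 0.174, -0.0], [0.174, 0.985, 0.001], [0.001, 0.001, -1.0]]
ft_force: [0.4, -1.0, -2.4]
grip_width: 0.0183
gripper_force: 59.2
t 6.25 pos [0.5238 0.3389 0.1225] F [ 0.4 -1.  -2.4] w 0.0183 gf 59.2
[0.0009, -0.0, 0.0091] [0.0003, -0.0002, -0.0002] mm 5
```

```bash
python3 -m handwheel '[[[0,0,0.003],[0,0,0]],[[0,0,0.006],[0,0,0]],[[0,0,0.008],[0,0,0]],[[0,0,0.009],[0,0,0]],[[0,0,0.009],[0,0,0]],[[0,0,0.009],[0,0,0]]]'
python3 - <<'E'
from h import *
p=camera_params("scene");im,d=get_image("scene");X=cloud(p,d)
D=X-notch;r=np.hypot(D[...,0],D[...,1])
k=(r<.026)&(abs(D[...,2])<.012);print(np.percentile(D[k][:,2],[5,25,50,75,95]))
go()
E
```

```text
time_s: 6.85
position: [0.5238, 0.339, 0.1185]
tool_rot: [[-0.985, 0.174, 0.0], [0.174, 0.985, 0.001], [-0.0, 0.001, -1.0]]
ft_force: [-0.2, 0.3, -0.7]
grip_width: 0.0187
gripper_force: 59.2
[-0.00117644  0.00164063  0.00434597  0.00558637  0.00710531]
t 6.9 pos [0.5239 0.3389 0.1185] F [ 0.2 -0.7 -1. ] w 0.0186 gf 59.2
```

```bash
python3 -m handwheel '[[[0,0,0.001],[0,0,0]],[[0,0,0.002],[0,0,0]],[[0,0,0.002],[0,0,0]]]'; python3 -m handwheel '[[[0,0,0.001],[0,0,0]],[[0,0,0.001],[0,0,0]]]'
```

```text
time_s: 7.2
position: [0.5239, 0.339, 0.1183]
tool_rot: [[-0.985, 0.174, 0.001], [0.174, 0.985, 0.002], [-0.001, 0.002, -1.0]]
ft_force: [-2.1, -0.5, 4.1]
grip_width: 0.0189
gripper_force: 60.1
time_s: 7.4
position: [0.5239, 0.339, 0.1183]
tool_rot: [[-0.985, 0.174, 0.001], [0.174, 0.985, 0.002], [-0.001, 0.002, -1.0]]
ft_force: [-3.3, -0.3, 8.7]
grip_width: 0.0184
gripper_force: 60.4
```

Contact, so the collar is seated. Releasing and rising.

```bash
python3 -m handwheel '[[[0,0,0],[0,0,0]],[[0,0,0],[0,0,0]],[[0,0,0],[0,0,0]],[[0,0,0],[0,0,0]],[[0,0,0],[0,0,0]],[[0,0,0],[0,0,0]]]' 0.7
python3 -m handwheel '[[[0,0,-0.02],[0,0,0]],[[0,0,-0.06],[0,0,0]],[[0,0,-0.1],[0,0,0]],[[0,0,-0.15],[0,0,0]],[[0,0,-0.2],[0,0,0]],[[0,0,-0.24],[0,0,0]],[[0,0,-0.24],[0,0,0]],[[0,0,-0.24],[0,0,0]]]' 1
python3 - <<'E'
from h import *
lid=bore-.079*s   # rough, axis through
for nm in("top","scene"):
    p=camera_params(nm);im,d=get_image(nm);X=cloud(p,d)
    D=X-notch;r=np.hypot(D[...,0],D[...,1])
    k=(r<.03)&(D[...,2]>.025)&(D[...,2]<.08);print(nm,"grip z",D[k][:,2].max(),"c",(D[k]@xr).mean(),(D[k]@yr).mean())
    k2=k&(D[...,2]>.044);k1=k&(D[...,2]<.04);print(" hi/lo",D[k2].mean(0),D[k1].mean(0))
    h=(X-bore)@n;a=(X-bore)@s;b=(X-bore)@yr
    k=(im.max(2)<70)&(abs(b)<.04)&(h>-.01)&(h<.06)&(a<-.04)&(a>-.12)
    t=k&(h>np.percentile(h[k],95)-.005);print(" knob h",np.percentile(h[k],[5,95]),"top s,y",np.median(a[t]),np.median(b[t]),"range s",np.percentile(a[t],[3,97]),"y",np.percentile(b[t],[3,97]))
    l=(im.min(2)>110)&(h>-.012)&(h<.006)&(a<-.02)&(a>-.15)&(abs(b)<.07);print(" lid h",np.percentile(h[l],[10,50,90]),"s",np.percentile(a[l],[1,99]),"y",np.percentile(b[l],[1,99]))
    if nm=="scene":cv2.imwrite("pics/s3.png",cv2.resize(im[110:250,280:430,::-1],None,fx=4,fy=4))
go()
E
```

```text
time_s: 8.0
position: [0.5238, 0.3389, 0.1168]
tool_rot: [[-0.985, 0.174, 0.0], [0.174, 0.985, 0.001], [0.0, 0.001, -1.0]]
ft_force: [-0.4, -0.9, -0.1]
grip_width: 0.0597
gripper_force: 0.0
time_s: 8.8
position: [0.5236, 0.3388, 0.2369]
tool_rot: [[-0.985, 0.174, 0.0], [0.174, 0.985, 0.001], [-0.0, 0.001, -1.0]]
ft_force: [0.0, 1.2, -1.3]
grip_width: 0.0856
gripper_force: 0.0
top grip z 0.05462737493333579 c -0.007462225621039809 -0.0030804069855739223
 hi/lo [-0.00741461  0.00040613  0.04931976] [-0.00843951 -0.00652235  0.0323085 ]
 knob h [0.00454135 0.03973431] top s,y -0.07552258215655025 -0.0007904003022759261 range s [-0.08559068 -0.06683411] y [-0.01058139  0.00933625]
 lid h [-0.00467882 -0.00223341  0.00019816] s [-0.13643968 -0.02200762] y [-0.0580914   0.05802986]
scene grip z 0.05218421635674063 c -0.0003799870951103801 -0.005967471124455131
 hi/lo [-0.00187097 -0.00401981  0.04865744] [-0.00087465 -0.00733074  0.0325688 ]
 knob h [0.00172709 0.03781144] top s,y -0.07480410652223983 -0.005332683881585082 range s [-0.08284939 -0.06649191] y [-0.01326332  0.0048102 ]
 lid h [-0.00353338 -0.00225171 -0.00112339] s [-0.13734316 -0.02381041] y [-0.06210995  0.0531865 ]
t 8.9 pos [0.5234 0.3386 0.2357] F [ 0.2 -0.2  0.2] w 0.0851 gf 0.0
```

View pics/s3.png

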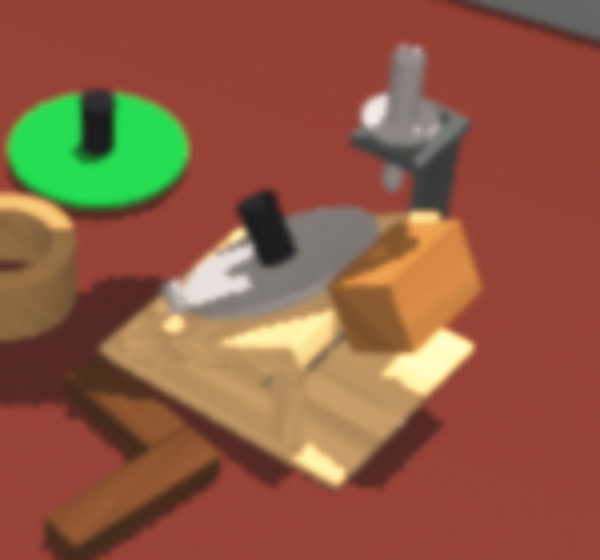

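The crop shows the pin hanging upright in the bracket and the lid free on the rest. Going for the knob.

```bash
python3 -c "
from h import *
k=bore-.0755*s-.001*yr
print(k)
go((k+.085*n,Rt),(k+.003*n,Rt))"
```

```text
[0.49918382 0.22101921 0.07675   ]
t 8.9 pos [0.5234 0.3386 0.2357] F [ 0.2 -0.2  0.2] w 0.0851 gf 0.0
[0.0914, -0.2401, 0.1709] [-0.0, -0.1673, -0.0002] mm 154
[0.0091, -0.2401, 0.3127] [-0.0, -0.1673, -0.0002] mm 197
```

```bash
python3 -m handwheel '[[[0.045,-0.12,0.05],[0,-0.04,0]],[[0.091,-0.24,0.12],[0,-0.08,0]],[[0.091,-0.24,0.171],[0,-0.1673,0]],[[0.091,-0.24,0.171],[0,-0.1673,0]],[[0.091,-0.24,0.171],[0,-0.1673,0]],[[0.091,-0.24,0.171],[0,-0.1673,0]],[[0.091,-0.24,0.171],[0,-0.1673,0]],[[0.091,-0.24,0.171],[0,-0.1673,0]],[[0.091,-0.24,0.171],[0,-0.1673,0]],[[0.091,-0.24,0.171],[0,-0.1673,0]]]' 1 60
python3 - <<'E'
from h import *
k=bore-.0755*s-.001*yr
p=camera_params("wrist");im,d=get_image("wrist");X=cloud(p,d)
h=(X-bore)@n;a=(X-bore)@s;b=(X-bore)@yr
m=(im.max(2)<70)&(abs(b)<.03)&(h>.01)&(h<.05)&(a<-.04)&(a>-.11);t=m&(h>.034)
print(m.sum(),"knob top s,y",[np.round(np.percentile(v[t],[2,50,98]),4) for v in(a,b,h)])
go((k+.085*n,Rt),(k+.003*n,Rt))
E
```

```text
time_s: 9.9
position: [0.4587, 0.2288, 0.1515]
tool_rot: [[-0.852, 0.175, 0.494], [0.152, 0.985, -0.086], [-0.502, 0.002, -0.865]]
ft_force: [0.7, -0.3, -0.5]
grip_width: 0.0856
gripper_force: 0.0
471 knob top s,y [array([-0.0925, -0.0873, -0.0684]), array([-0.0108, -0.0001,  0.0126]), array([0.0342, 0.0361, 0.0377])]
t 9.95 pos [0.4585 0.2287 0.1514] F [-0.4  0.   1.1] w 0.0853 gf 0.0
[0.003, -0.0011, 0.0008] [0.0003, 0.0007, -0.0005] mm 2
[0.0034, -0.0012, 0.1648] [0.0003, 0.0007, -0.0005] mm 82
```

```bash
sed -i 's/^rim=//' h.py; echo 'knob=bore-.079*s+.0005*yr' >> h.py
python3 -m handwheel '[[[0.01,0.002,0.03],[0,0,0]],[[0.01,0.002,0.07],[0,0,0]],[[0.01,0.002,0.11],[0,0,0]],[[0.01,0.002,0.14],[0,0,0]],[[0.01,0.002,0.16],[0,0,0]],[[0.01,0.002,0.165],[0,0,0]],[[0.01,0.002,0.165],[0,0,0]]]' 1 60
python3 -m handwheel '[[[0,0,0],[0,0,0]],[[0,0,0],[0,0,0]],[[0,0,0],[0,0,0]],[[0,0,0],[0,0,0]],[[0,0,0],[0,0,0]],[[0,0,0],[0,0,0]],[[0,0,0],[0,0,0]],[[0,0,0],[0,0,0]],[[0,0,0],[0,0,0]],[[0,0,0],[0,0,0]]]' 0 80
python3 -c "
from h import *
go((knob+.003*n,Rt))"
```

```text
time_s: 10.65
position: [0.4949, 0.2233, 0.0774]
tool_rot: [[-0.852, 0.174, 0.494], [0.151, 0.985, -0.087], [-0.502, 0.001, -0.865]]
ft_force: [0.6, -0.6, 0.4]
grip_width: 0.0854
gripper_force: 0.0
time_s: 11.65
position: [0.4947, 0.2234, 0.0778]
tool_rot: [[-0.851, 0.174, 0.495], [0.151, 0.985, -0.086], [-0.502, 0.002, -0.865]]
ft_force: [-4.3, 1.5, 6.4]
grip_width: 0.0231
gripper_force: 77.8
t 11.65 pos [0.4947 0.2234 0.0778] F [-4.3  1.5  6.4] w 0.0231 gf 77.8
[-0.0003, -0.0001, 0.0007] [0.0003, 0.0008, -0.0004] mm 0
```

```bash
python3 -m handwheel '[[[0,0,-0.01],[0,0,0]],[[0,0,-0.03],[0,0,0]],[[0,0,-0.06],[0,0,0]],[[0,0,-0.1],[0,0,0]],[[0,0,-0.15],[0,0,0]],[[0,0,-0.2],[0,0,0]],[[0,0,-0.25],[0,0,0]],[[0,0,-0.28],[0,0,0]],[[0,0,-0.28],[0,0,0]],[[0,0,-0.28],[0,0,0]]]'
python3 -c "
from h import *
u=np.array([.55,-.83,0]);r=np.array([.5103,-.2185,.1])
go((np.array([.44,.2,.31]),Rv),(r+[0,0,.21]+.008*u,Rc))"
```

```text
time_s: 12.65
position: [0.4252, 0.2353, 0.1983]
tool_rot: [[-0.852, 0.174, 0.494], [0.151, 0.985, -0.086], [-0.501, 0.001, -0.865]]
ft_force: [-0.5, -0.1, -1.9]
grip_width: 0.0233
gripper_force: 78.3
t 12.65 pos [0.4252 0.2353 0.1983] F [-0.5 -0.1 -1.9] w 0.0233 gf 78.3
[-0.1478, -0.0641, -0.1726] [0.0004, 0.1672, -0.0002] mm 118
[-0.4037, -0.8754, -0.0256] [0.0587, 0.1601, 0.2168] mm 482
```

```bash
python3 -m handwheel '[[[-0.148,-0.064,-0.173],[0,0.167,0]],[[-0.148,-0.064,-0.173],[0,0.167,0]],[[-0.148,-0.064,-0.173],[0,0.167,0]],[[-0.148,-0.064,-0.173],[0,0.167,0]],[[-0.148,-0.064,-0.173],[0,0.167,0]],[[-0.148,-0.064,-0.173],[0,0.167,0]],[[-0.148,-0.064,-0.173],[0,0.167,0]]]'
python3 - <<'E'
from h import *
u=np.array([.55,-.83,0]);r=np.array([.5103,-.2185,.1])
go((r+[0,0,.21]+.008*u,Rc))
p=camera_params("scene");im,d=get_image("scene");X=cloud(p,d)
Y=X-np.array(observe()["position"])
k=(np.hypot(Y[...,0],Y[...,1])<.075)&(abs(Y[...,2])<.035)&(im.min(2)>90)
P=Y[k];print("lid pts",k.sum(),P.min(0),P.max(0))
A=np.c_[P[:,:2],np.ones(len(P))];b=P[:,2]
for _ in range(6):
    c=np.linalg.lstsq(A,b,rcond=None)[0];e=abs(P@[0,0,1]-np.c_[P[:,:2],np.ones(len(P))]@c);g=e<.003;A=np.c_[P[g][:,:2],np.ones(g.sum())];b=P[g][:,2]
print("lid plane slopes",c,g.sum())
Q=P[g];hull=cv2.convexHull(Q[:,:2].astype(np.float32));print(cv2.minEnclosingCircle(hull))
E
```

```text
time_s: 13.35
position: [0.4396, 0.2002, 0.3088]
tool_rot: [[-0.985, 0.174, 0.0], [0.174, 0.985, -0.0], [-0.0, -0.0, -1.0]]
ft_force: [-0.7, -0.1, -2.3]
grip_width: 0.0229
gripper_force: 78.6
t 13.35 pos [0.4396 0.2002 0.3088] F [-0.7 -0.1 -2.3] w 0.0229 gf 78.6
[-0.2961, -0.8116, -0.0022] [-0.0, 0.0001, 0.222] mm 432
lid pts 1458 [-0.06231053 -0.06360745 -0.01264944] [0.06211906 0.05936264 0.03481373]
lid plane slopes [-0.0166136   0.00284561 -0.00587607] 1332
((-0.0004841956542804837, -0.002096260664984584), 0.06358857452869415)
```

```bash
python3 -m handwheel '[[[-0.296,-0.812,-0.002],[0,0,0.222]],[[-0.296,-0.812,-0.002],[0,0,0.222]],[[-0.296,-0.812,-0.002],[0,0,0.222]],[[-0.296,-0.812,-0.002],[0,0,0.222]],[[-0.296,-0.812,-0.002],[0,0,0.222]],[[-0.296,-0.812,-0.002],[0,0,0.222]],[[-0.296,-0.812,-0.002],[0,0,0.222]],[[-0.296,-0.812,-0.002],[0,0,0.222]],[[-0.296,-0.812,-0.002],[0,0,0.222]],[[-0.296,-0.812,-0.002],[0,0,0.222]]]'
python3 -m handwheel '[[[0,0,0],[0,0,0]],[[0,0,0],[0,0,0]],[[0,0,0],[0,0,0]],[[0,0,0],[0,0,0]]]'
python3 - <<'E'
from h import *
r=np.array([.5103,-.2185,.1]);u=np.array([.55,-.83,0])
go((r+[0,0,.21]+.008*u,Rc),(r+[0,0,.06]+.008*u,Rc),(r+[0,0,.03],Rc),(r+[0,0,.0105],Rc))
x=np.array(observe()["position"])
p=camera_params("scene");im,d=get_image("scene");cv2.imwrite("pics/s4.png",cv2.resize(im[150:450,150:400,::-1],None,fx=2,fy=2))
X=cloud(p,np.load("scene0.npz")["d"]);D=X-r;k=(abs(D[...,2])<.005)&(abs(np.hypot(D[...,0],D[...,1])-.056)<.006);print("scene rim",circ(D[k][:,:2]),k.sum())
X=cloud(p,d);Y=X-x;k=(np.hypot(Y[...,0],Y[...,1])<.07)&(abs(Y[...,2]+.006)<.004)&(im.min(2)>90);P=Y[k]
print("lid",cv2.minEnclosingCircle(cv2.convexHull(P[:,:2].astype(np.float32))),P[:,:2].min(0),P[:,:2].max(0))
E
```

```text
time_s: 14.4
position: [0.5152, -0.2283, 0.3094]
tool_rot: [[-0.64, 0.768, -0.0], [0.768, 0.64, 0.0], [0.0, 0.0, -1.0]]
ft_force: [-0.4, 0.6, -1.2]
grip_width: 0.0236
gripper_force: 78.8
time_s: 14.8
position: [0.5153, -0.2244, 0.3114]
tool_rot: [[-0.644, 0.765, 0.002], [0.765, 0.644, 0.001], [-0.0, 0.002, -1.0]]
ft_force: [0.5, -0.2, -2.0]
grip_width: 0.0232
gripper_force: 78.8
t 14.8 pos [ 0.5153 -0.2244  0.3114] F [ 0.5 -0.2 -2. ] w 0.0232 gf 78.8
[-0.0003, -0.0018, 0.0027] [0.0005, 0.0002, 0.0004] mm 2
[-0.0002, -0.0023, 0.3027] [0.0005, 0.0002, 0.0004] mm 151
[0.0157, -0.0006, 0.3627] [0.0005, 0.0002, 0.0004] mm 182
[0.0157, -0.0007, 0.4017] [0.0005, 0.0002, 0.0004] mm 201
scene rim (array([ 0.0011354 , -0.00220468]), np.float64(0.05581170145289862)) 480
lid ((0.0006120795151218772, -0.0021026877220720053), 0.0627199187874794) [-0.06135861 -0.06460949] [0.06271417 0.05925624]
```

View pics/s4.png

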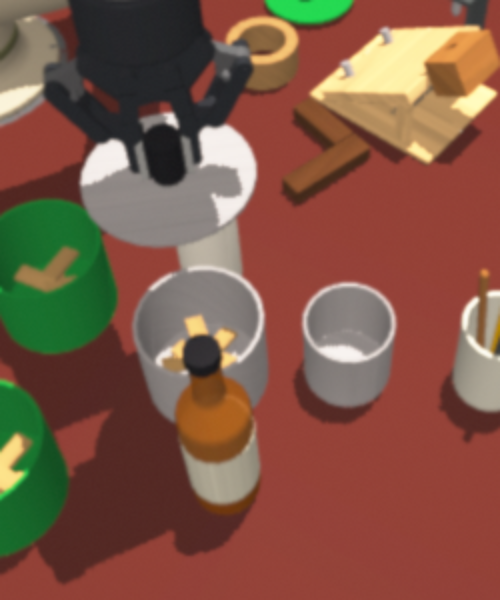

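Scene view: the lid is held level above the steel canister, and the rim and lid offsets agree in this camera to under 1 mm. Descending with the path biased away from the spray head.

```bash
python3 -m handwheel '[[[0,-0.002,0.03],[0,0,0]],[[0,-0.002,0.07],[0,0,0]],[[0,-0.002,0.11],[0,0,0]],[[0,-0.002,0.15],[0,0,0]],[[0,-0.002,0.19],[0,0,0]],[[0,-0.002,0.23],[0,0,0]],[[0,-0.002,0.27],[0,0,0]],[[0,-0.002,0.303],[0,0,0]],[[0.015,-0.001,0.33],[0,0,0]],[[0.015,-0.001,0.35],[0,0,0]]]'
python3 -m handwheel '[[[0,0,0],[0,0,0]],[[0,0,0],[0,0,0]],[[0,0,0],[0,0,0]]]'
python3 -c "
from h import *
r=np.array([.5106,-.2185,.1])
go((r+[0,0,.03],Rc),(r+[0,0,.0105],Rc))"
```

```text
time_s: 15.85
position: [0.5099, -0.219, 0.1353]
tool_rot: [[-0.643, 0.766, 0.0], [0.766, 0.643, 0.002], [0.001, 0.001, -1.0]]
ft_force: [0.2, 0.3, -1.6]
grip_width: 0.0229
gripper_force: 78.8
time_s: 16.15
position: [0.5108, -0.2202, 0.1368]
tool_rot: [[-0.643, 0.766, 0.003], [0.766, 0.643, 0.0], [-0.002, 0.002, -1.0]]
ft_force: [-0.4, 0.9, -1.2]
grip_width: 0.023
gripper_force: 78.8
t 16.15 pos [ 0.5108 -0.2202  0.1368] F [-0.4  0.9 -1.2] w 0.023 gf 78.8
[0.0028, 0.0019, 0.0137] [0.0006, 0.0005, 0.0] mm 7
[0.0029, 0.0019, 0.0527] [0.0006, 0.0005, 0.0] mm 26
```

```bash
python3 -m handwheel '[[[0.003,0.002,0.005],[0,0,0]],[[0.003,0.002,0.014],[0,0,0]],[[0.003,0.002,0.022],[0,0,0]],[[0.003,0.002,0.029],[0,0,0]],[[0.003,0.002,0.035],[0,0,0]],[[0.003,0.002,0.04],[0,0,0]],[[0.003,0.002,0.044],[0,0,0]],[[0.003,0.002,0.046],[0,0,0]],[[0.003,0.002,0.046],[0,0,0]]]'
python3 -c "
from h import *
r=np.array([.5106,-.2185,.1])
go((r+[0,0,.0105],Rc))"
```

```text
time_s: 17.05
position: [0.5101, -0.218, 0.1129]
tool_rot: [[-0.643, 0.766, 0.001], [0.766, 0.643, 0.001], [0.0, 0.001, -1.0]]
ft_force: [0.4, -0.0, -1.7]
grip_width: 0.0232
gripper_force: 78.8
t 17.05 pos [ 0.5101 -0.218   0.1129] F [ 0.4 -0.  -1.7] w 0.0232 gf 78.8
[-0.0014, 0.0002, 0.0049] [0.0005, -0.0001, 0.0] mm 3
```

No contact so far: the boss is in the mouth. Easing down by the last millimetres.

```bash
python3 -m handwheel '[[[0,0,0.001],[0,0,0]],[[0,0,0.002],[0,0,0]],[[0,0,0.003],[0,0,0]],[[0,0,0.004],[0,0,0]],[[0,0,0.004],[0,0,0]]]'; python3 -m handwheel '[[[0,0,0.0005],[0,0,0]],[[0,0,0.001],[0,0,0]],[[0,0,0.001],[0,0,0]]]'
```

```text
time_s: 17.55
position: [0.5101, -0.218, 0.111]
tool_rot: [[-0.643, 0.766, 0.001], [0.766, 0.643, 0.001], [0.0, 0.002, -1.0]]
ft_force: [0.1, 0.0, -1.6]
grip_width: 0.0229
gripper_force: 78.8
time_s: 17.85
position: [0.5102, -0.2181, 0.1107]
tool_rot: [[-0.643, 0.766, 0.001], [0.766, 0.643, 0.001], [-0.0, 0.002, -1.0]]
ft_force: [0.1, -0.5, -0.8]
grip_width: 0.0235
gripper_force: 79.1
```

```bash
python3 -m handwheel '[[[0,0,0.001],[0,0,0]],[[0,0,0.001],[0,0,0]]]'
```

```text
time_s: 18.05
position: [0.5102, -0.2181, 0.1106]
tool_rot: [[-0.643, 0.766, 0.002], [0.766, 0.643, 0.001], [-0.001, 0.002, -1.0]]
ft_force: [-1.7, 0.4, 4.9]
grip_width: 0.0232
gripper_force: 79.5
```

Contact at the expected seated height. Releasing and rising straight up.

```bash
python3 -m handwheel '[[[0,0,0],[0,0,0]],[[0,0,0],[0,0,0]],[[0,0,0],[0,0,0]],[[0,0,0],[0,0,0]],[[0,0,0],[0,0,0]]]' 0.6
python3 -m handwheel '[[[0,0,-0.02],[0,0,0]],[[0,0,-0.06],[0,0,0]],[[0,0,-0.1],[0,0,0]],[[0,0,-0.15],[0,0,0]],[[0,0,-0.2],[0,0,0]],[[0,0,-0.26],[0,0,0]],[[0,0,-0.32],[0,0,0]],[[0,0,-0.38],[0,0,0]],[[0,0,-0.42],[0,0,0]],[[0,0,-0.42],[0,0,0]]]'
python3 - <<'E'
from h import *
r=np.array([.5103,-.2185,.1])
go()
p=camera_params("scene");im,d=get_image("scene");X=cloud(p,d);D=X-r
k=(np.hypot(D[...,0],D[...,1])<.07)&(abs(D[...,2]-.005)<.012)&(im.min(2)>90);P=D[k]
c=np.linalg.lstsq(np.c_[P[:,:2],np.ones(len(P))],P[:,2],rcond=None)[0];e=abs(P[:,2]-P[:,:2]@c[:2]-c[2])<.003;P=P[e]
c=np.linalg.lstsq(np.c_[P[:,:2],np.ones(len(P))],P[:,2],rcond=None)[0];print("lid plane",c,cv2.minEnclosingCircle(cv2.convexHull(P[:,:2].astype(np.float32))))
for nm in("scene","top"):
    p=camera_params(nm);im,d=get_image(nm);o=np.load(nm+"0.npz")
    cv2.imwrite(f"pics/{nm}9.png",im[:,:,::-1])
E
```

```text
time_s: 18.55
position: [0.5101, -0.218, 0.1099]
tool_rot: [[-0.643, 0.766, 0.001], [0.766, 0.643, 0.001], [0.0, 0.001, -1.0]]
ft_force: [-0.5, 0.3, 0.2]
grip_width: 0.0514
gripper_force: 0.0
time_s: 19.55
position: [0.5103, -0.2185, 0.3235]
tool_rot: [[-0.643, 0.766, 0.006], [0.766, 0.643, -0.003], [-0.006, 0.003, -1.0]]
ft_force: [-0.7, 0.3, 0.3]
grip_width: 0.0512
gripper_force: 0.0
t 19.55 pos [ 0.5103 -0.2185  0.3235] F [-0.7  0.3  0.3] w 0.0512 gf 0.0
lid plane [-0.00159102  0.00294112  0.00450607] ((0.0002461336553096771, -0.001753971679136157), 0.06264688819646835)
```

View pics/scene9.png

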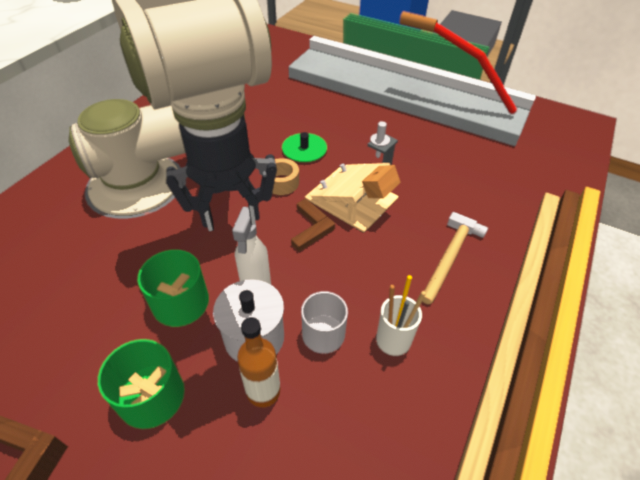

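The scene view shows the lid level on the steel canister at (250,315), with its top about 4.5 mm over the rim (5 mm expected). The pin is upright in the bracket at (381,135), the bystanders are unmoved, and the gripper is clear. Handing in.

```bash
python3 -m handwheel '[[[0,0,0],[0,0,0]],[[0,0,0],[0,0,0]]]' | head -1; python3 -c "
from rig import *
print(close_job())"
```

```text
time_s: 19.9
the job is handed in; nothing more can be done
None
```

The job is handed in at about 20 s: the keeper pin hangs upright in the bracket, and the lid sits level and fully down on the steel canister; no other items moved visibly, though I was not shown the judge's verdict.

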